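# Clamp a re-glued cork pot stand with a one-hand bar clamp

### The job

The two glued halves of the split cork pot stand lie between the jaws of the one-hand bar clamp on the bench. Slide the clamp's end jaw along by hand until it is only one or two centimetres short of the cork, then take the handle and trigger in the gripper and pump the trigger until both jaws press on the cork and the glue joint is closed: snug, but without crushing the soft cork. Finish like that, still squeezing the trigger with the clamp gripping, and leave the other things on the bench where they are.

Things in the scene. Friction and masses are not known exactly. Their poses are not given: they have to be found in the camera images.
- clamp: One-hand bar clamp on its side on the bench, loose, 0.9 kg; black head, handle and near jaw in one, 28 mm high. Origin: underside of the head, under the steel bar. +y: along the bar to the end jaw; +x: side of jaws and cork; -x: side of handle and trigger. Head: x -37 to 23, y -28 to 28 mm. Bar 19 mm wide, top 17 mm over the bench; it comes out of the head at -y as it closes. Near jaw to x = 96.
- handle_back (a point): Point on the outer (-y) face of the handle, 14 mm over the bench, at the middle of the place to grip; a finger goes outside it. The handle is 22 mm wide (clamp y -24 to -2 mm), 28 mm high, and runs from clamp x = -37 to -112 mm, with a wider butt beyond.
- trigger: The trigger: a black lever in front (+y) of the handle, 12 mm wide, 24 mm thick (2 to 26 mm over the bench), coming out of the head and reaching to clamp x = -125 mm with a round end. Origin on its pin, at clamp x = 45, y = 12 mm.
- trigger_front (a point): Point on the outer (+y) face of the trigger, 121 mm from its pin, 14 mm over the bench, facing away from handle_back; moves with the trigger. At rest it is about 56 mm from handle_back, fully squeezed about 41 mm: closing the gripper over both from above, closing line along clamp y, squeezes the trigger.
- trigger_pivot (a joint): Trigger angle, rad: 0 at rest, 0.125 fully squeezed (stop). A spring returns it when the gripper opens well past 56 mm (2.5 N at trigger_front at rest, 4 N squeezed). Stepless ratchet: a full squeeze draws the bar in by about 8 mm; letting the trigger out leaves the bar there (it eases 1 mm under load). Against the cork, each newton on the trigger beyond the spring gives some 1.7 N of clamping.
- bar (a joint): How far the bar with the end jaw is closed, m: 0 fully open (225 mm between the two pads), grows as it closes; 0.15 is the end of its travel. It also slides closed by hand, with 1 to 3 N, but not open.
- end_jaw: The end jaw: a black plastic arm fixed to the far end of the steel bar, 24 mm wide along the bar, 28 mm high from the bench, reaching from the bar 98 mm to clamp +x. Origin at the end of the bar.
- end_jaw_grip (a point): Middle of the end jaw's arm between bar and pad, 14 mm over the bench: the place to pinch it from above, across its 24 mm width (closing line along clamp y). There is 12 mm free room each side of a 32 mm wide finger between the bar and the pad.
- end_pad: The thick grey-black rubber pad on the end jaw, 28 x 26 mm, facing the near jaw. Origin in the middle of its pressing face, 14 mm over the bench. Its +y axis is that of the clamp and points away from the cork.
- pad_squash (a joint): How far the rubber pad of the end jaw is squashed, m: 0 untouched, 1 mm for each 8 N of clamping force, 8 mm at its limit. 8 to 40 N (1 to 5 mm) is a snug grip; above 45 N (5.6 mm) the cork is crushed.
- near_pad (a point): Middle of the pressing face of the fixed rubber pad on the near jaw (28 x 26 mm), which faces +y of the clamp, 14 mm over the bench.
- near_half: The half of the cork pot stand that lies next to the near jaw: a flat loose cork block 130 mm (own x) x 60 mm (own y) x 22 mm, about 0.09 kg. Origin: centre of its underside. Its -y edge is 3 to 8 mm from the near pad at the start, its +y edge is the glue joint.
- far_half: The other half, of the same size, beyond the near half: its -y edge is the glue joint (2 to 4 mm open at the start), its +y edge, 30 mm from the origin, faces the end pad (about 60 to 100 mm off at the start). Origin: centre of its underside, axes as those of the near half.
- glue_jar: Bystander: white jar, 48 mm across, 58 mm high, on the robot's side of the bar, some 95 mm from the trigger. Origin at the centre of its foot.
- tape_roll: Bystander: roll of tape lying flat, 68 mm across, 24 mm high, behind the near jaw. Origin at the centre of its underside.
- screwdriver: Bystander: screwdriver, about 0.2 m long, lying to the left, pointing away from the robot.
- whole_stand: Bystander: a whole cork pot stand 130 x 120 x 22 mm, lying to the right.
- measure_cup: Bystander: steel measuring cup, 84 mm across, 75 mm high, on the right.
- spatula: Bystander: spatula, about 0.3 m long, lying to the left, pointing away from the robot.
There are look-alikes about, which are no part of the job. What is shaped like the far_half but yellow is not meant.

How it is judged:
By the outcome, as a careful person would: the job done as asked, in the order asked, and still so for the second after the job is handed in, while the arm keeps its last pose, push and grip.
It also fails if it takes over 54 s, if anything falls off the work surface, if the arm or the gripper's body presses on something with over 40 N, if the wrist force passes 120 N, or if a joint passes its speed limit or range.

### The arm

A 6-joint arm with a two-finger parallel gripper is mounted at the origin on the work surface. World frame = base frame: x ahead of the robot, y to its left, z up, the work surface at z = 0. Lengths are in mm, angles in rad, forces in N, time in s.
With the tool pointing down it reaches from about 325 to 775 mm from the base axis. Payload 5.5 kg.
Tool frame: the origin (TCP) lies on the mounting face of the last link; the fingertips stand 182 mm ahead of it and the grasp point (between the pads) lies 163 mm ahead of it; z points along the fingers, y is the line along which they close (so a half turn about z gives the same grasp; the last joint's range is limited). The gripper opens to 88 mm and grips with 3 to 60 N. Pads are 20 mm wide; open, the fingers measure 115 mm over their backs; the gripper's body (75 mm by 178 mm) begins 61 mm behind the grasp point.
Start: joints at [-1.233, 0.091, 1.231, -0, 1.82, -0.057], TCP at [230.775, -553.86, 404.631] pointing down, gripper open.
Joint ranges: [-2.87, 2.87], [-0.86, 2.18], [0.17, 2.46], [-1.51, 4.65], [0.06, 2.69], [-2.65, 2.65]. Speed limits (rad/s): [2.57, 2.57, 3.01, 3.14, 3.14, 3.14].

### API

Orientations are given as a rotation vector (axis times angle).
In Python, from rig import telemetry, vision, r, spotter gives the robot as it stands. The module is installed in compiled form; this text tells all that it offers.
- The arm moves only by the tool carry_out, never from a script. Its argument "increments" is one flat list of numbers, 7 for each row, row after row: the shift along the tool's x, y, z in units of 25 mm (1.0 is 25 mm), then the turn, a rotation vector about the tool's x, y, z in units of 6 degrees (1.0 is 6 degrees), then the opening, from 0 (shut) to 1 (fully open). A call has 1 to 8 rows; each row is the pose to reach, as a shift and turn from the pose commanded when the call began, along the tool's axes at that moment; what a row does not reach only later rows make up. A row lasts 1/12 s, in which the tool goes at most 41.7 mm and 7.16 degrees, less where a joint would pass 70% of its speed; a pose out of reach is approached as far as the arm can. A call with a gripper value outside its range is refused whole. The fingers move at their own pace and stop on an object; "force" is the grip in N (left out, the last holds). Time passes only in rows, so rows that repeat a pose let the fingers close. It gives the time, the measured TCP pose, the force, the opening and the grip force at its end, in the units of the state.
- telemetry.get_state(): the state, without advancing time (a new reading comes with each control period).
- vision.read_camera(name): name is "side" or "top"; returns the picture (384x512x3 uint8, blue, green, red); there is no depth.
- vision.camera_model(name): a dict with "mtx" (3x3 intrinsics, pixels), "position" and "orientation" of the camera in the world. Camera axes: x right, y up, looking along -z (the intrinsics and any distortion apply to the point x, -y, -z); pixel columns grow to the right and rows downward; lengths in mm; the calibration is good to about 2 mm. A picture is of the moment at which its call begins. camera_model takes no time and is no camera call.
- r.close_job(): hands the job in; it is judged then, once.
Trained networks look in the newest picture that a camera, given by its name, has taken for a name from the list of things; names that differ only in an ending like _2 or _b are one class to them, and where a whole thing is asked for, a point or a joint stands for the part that bears it (a point fixed in the world has none). Each returns a list of dicts, best first, with "p" (0 to 1); they miss things now and then, are a little off and sometimes report something else, mostly with a low value. They report only what shows in the picture. A call takes as long as a camera call. They do not tell look-alikes from the thing itself.
- spotter.trace(thing, camera): "region" (384x512 bool, what is visible of it) and "pixel" ([row, column] in pixels, amid what is visible of it).
- spotter.landmark_of(thing, camera): "pixel" ([row, column] in pixels: a listed point, or the origin of a listed thing).
The state is a dict: "time": time; "joint_pos": joint angles; "dq": joint speeds; "tau": joint torques, N m; "position": TCP position; "ee_rot": TCP orientation; "ft_force": force on the tool from outside, world axes, zero at the start; "torque": the same for the moment, N m; "finger_gap": finger opening in mm; "grip_force": force on a finger pad.
Only numpy, scipy, OpenCV 4.12 (cv2) and the standard library are available. Lean on these libraries where they do the work, as an engineer would, in place of code of your own. Each camera call takes 0.05 s, during which the arm holds its last target. There are 200 camera calls.

## Working session

There is one attempt and no reset: what is moved stays moved. The work goes in short steps, Python scripts to look and compute and a tool call to move; the robot and the scene stay as the last step left them, time stands still between calls to the robot, and variables do not carry over. Pictures are saved under pics/ and viewed, at most 10 in all, crops included, and the job is handed in when it is done.

Besides the shell and the picture viewer there is one more tool, called after ">>>" in YAML: its name, and indented under it one key for each argument. carry_out: Moves the arm, as the interface text tells. Its arguments: {"type":"object","properties":{"increments":{"type":"array"},"force":{"type":"number"}},"required":["increments"]}

```bash
mkdir -p pics; cat > h.py <<'E'
import numpy as np, cv2
from scipy.spatial.transform import Rotation as R
from rig import telemetry, vision, r, spotter
def rot(o):
    o=np.array(o,float)
    return o if o.shape==(3,3) else (R.from_rotvec(o).as_matrix() if o.size==3 else R.from_quat(o).as_matrix())
def px2w(cam,px,z):
    m=vision.camera_model(cam); K=np.array(m["mtx"]); 
    d=np.array(m.get("distortion",m.get("dist",np.zeros(5))),float)
    u=cv2.undistortPoints(np.array([[[px[1],px[0]]]],float),K,d)[0,0]
    v=rot(m["orientation"])@np.array([u[0],-u[1],-1]); p=np.array(m["position"],float)
    return p+v*(z-p[2])/v[2]
E
python3 - <<'E'
from h import *
for c in("top","side"):
    print(c,vision.camera_model(c)); im=vision.read_camera(c); cv2.imwrite(f"pics/{c}0.png",im)
    for n,z in [("clamp",0),("handle_back",14),("trigger",14),("trigger_front",14),("end_jaw",14),("end_jaw_grip",14),("end_pad",14),("near_pad",14),("near_half",0),("far_half",0),("glue_jar",0),("tape_roll",0)]:
        for q in spotter.landmark_of(n,c)[:3]: print(c,n,round(q["p"],2),np.round(q["pixel"],1),np.round(px2w(c,q["pixel"],z),1))
print(telemetry.get_state())
E
```

```text
top {'mtx': array([[399.93470086,   0.        , 245.84454161],
       [  0.        , 399.93470086, 180.9876736 ],
       [  0.        ,   0.        ,   1.        ]]), 'position': array([ 473.74187601,   27.55548498, 1226.5112122 ]), 'orientation': array([ 0.04505698, -0.05563434, -1.58911909])}
top clamp 0.6 [182.3 281. ] [546.1 -89.4   0. ]
top clamp 0.16 [201.5 218.1] [490.9 104.7   0. ]
top handle_back 0.86 [201.1 287.5] [ 487.9 -106.4   14. ]
top handle_back 0.69 [151.5 302.1] [ 638.3 -154.9   14. ]
top trigger_front 0.68 [167.8 195.1] [594.4 172.2  14. ]
top trigger_front 0.54 [202.9 274.2] [483.2 -65.9  14. ]
top end_jaw 0.97 [181.9 189.8] [551.7 188.8  14. ]
top end_jaw 0.65 [208.3 388.9] [ 460.2 -413.3   14. ]
top end_jaw 0.16 [168.8 196.8] [591.2 167.1  14. ]
top end_jaw_grip 0.7 [169.9 194.8] [588.  173.2  14. ]
top end_jaw_grip 0.62 [199.9 274.2] [492.3 -66.1  14. ]
top end_jaw_grip 0.61 [150.5 260.4] [643.7 -27.6  14. ]
top end_pad 0.42 [152.8 204.7] [639.8 142.5  14. ]
top near_pad 0.7 [151.1 267.4] [641.5 -48.9  14. ]
top near_pad 0.6 [169.8 196.1] [588.2 169.3  14. ]
t
[... 1814 characters left out ...]

{'time': 1.3, 'joint_pos': array([-1.23272220e+00,  9.10944138e-02,  1.23070177e+00, -2.57569706e-06,
        1.81978686e+00, -5.66799986e-02]), 'dq': array([-2.21155376e-03, -1.04515635e-03, -5.62679434e-05,  1.85611621e-04,
       -4.58741140e-04,  1.11578860e-04]), 'tau': array([ 1.08743396e-03, -4.46195054e+01, -4.06499898e+01,  6.98118377e-02,
        1.96250965e-02,  1.43440161e-05]), 'position': array([ 230.76295882, -553.86561523,  404.63356253]), 'ee_rot': array([ 3.08058697e+00,  6.16057115e-01, -1.76595793e-06]), 'ft_force': array([-0.08360794,  0.35466842, -0.64012377]), 'torque': array([ 0.01442127,  0.00663848, -0.06764865]), 'grip_force': 0.0, 'finger_gap': 87.86735336663264}
```

```bash
python3 - <<'E'
import cv2
a=cv2.imread("pics/top0.png"); 
cv2.imwrite("pics/top1.png",cv2.resize(a[110:260,130:330],None,fx=4,fy=4,interpolation=cv2.INTER_CUBIC))
b=cv2.imread("pics/side0.png")
cv2.imwrite("pics/side1.png",cv2.resize(b[120:300,160:360],None,fx=3.3,fy=3.3,interpolation=cv2.INTER_CUBIC))
E
```

```text
(no output)
```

View pics/top1.png

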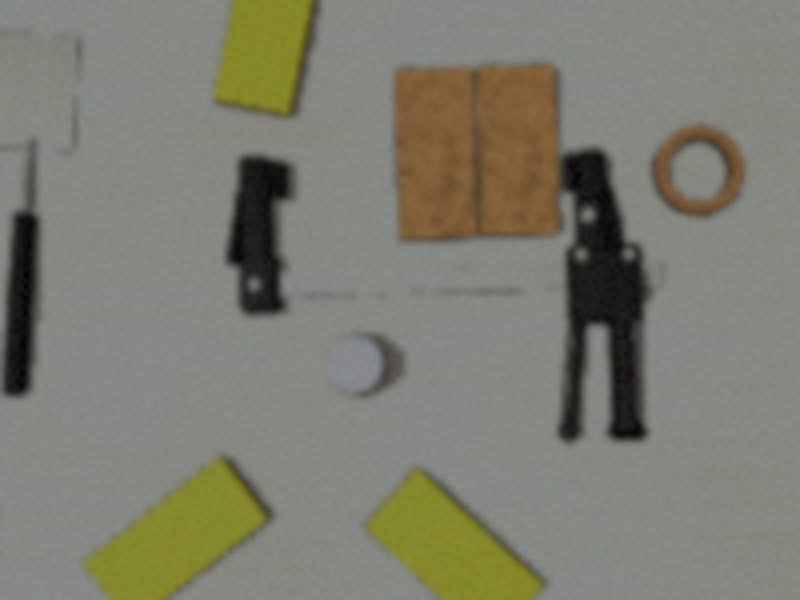

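View pics/side1.png

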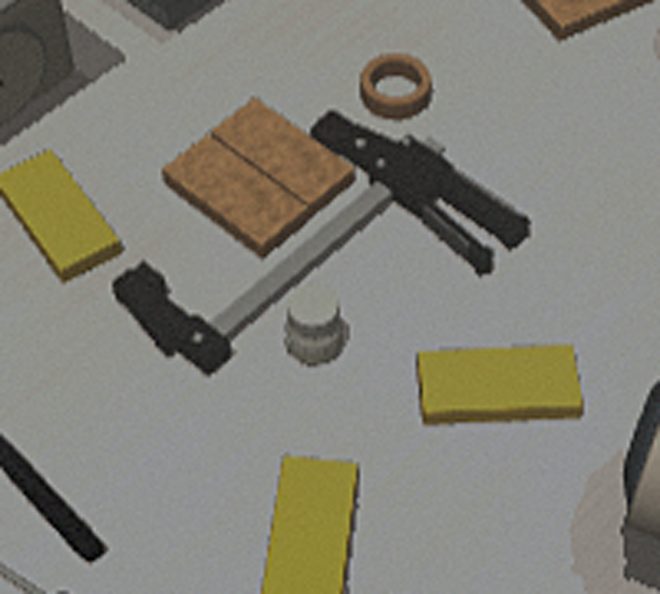

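Top crop: clamp head (605,285), handle/trigger ends (627,430)/(570,432), end jaw (262,235), white jar (358,363), tape (698,170). There are five cork-half candidates: brown (435,150) and (515,150) between the jaws, and yellow (265,55), (180,530) and (455,540). The brown pair between the jaws are the ones meant, with the far half at (435,150). The yellow ones are look-alikes.

```bash
cat >> h.py <<'E'
def plan(x,y,z,yaw):
    "tool-frame increments (units) from now to grasp-point target with tool x at angle yaw, tool down"
    s=telemetry.get_state(); M=rot(s["ee_rot"]); p=np.array(s["position"])
    T=np.array([[np.cos(yaw),np.sin(yaw),0],[np.sin(yaw),-np.cos(yaw),0],[0,0,-1]]).T
    d=M.T@(np.array([x,y,z+163])-p)/25; t=R.from_matrix(M.T@T).as_rotvec()/np.radians(6)
    print("inc",np.round(d,2),"turn",np.round(t,2),"t",s["time"])
E
python3 - <<'E'
from h import *
f=lambda x,y:(110+y/4,130+x/4)
for n,c,z in [("cork left edge top",(398,110),22),("cork left bot",(400,238),22),("joint",(476,150),22),("cork right top",(556,70),22),("cork right bot",(559,230),22),
 ("endpad face",(293,180),28),("arm R",(275,230),28),("arm L",(244,230),28),("jaw outer",(262,312),28),("jaw top",(265,157),28),("nearjaw tip",(585,150),28),("near pad face",(563,175),28),
 ("handle butt R",(645,430),28),("handle R@mid",(641,380),28),("trigger L@mid",(562,380),26),("trig end",(570,438),26),("head L",(570,300),28),("head R",(641,300),28),("barline1",(300,296),0),("barline2",(520,291),0)]:
    print(n,np.round(px2w("top",f(*c),z),1))
g=lambda x,y:(120+y/3.3,160+x/3.3)
for n,c,z in [("armscrew",(197,338),28),("cork far corner",(262,252),0),("cork farcorner top",(262,240),22),("cork left corner",(163,175),22),("pad",(150,266),28),("pad low",(178,310),28),("trig end",(487,255),26),("handle end",(525,225),28)]:
    print(n,np.round(px2w("side",g(*c),z),1))
plan(590,172,120,0)
E
```

```text
cork left edge top [684.1  65.8  22. ]
cork left bot [586.5  65.9  22. ]
joint [652.4   7.2  22. ]
cork right top [712.6 -54.9  22. ]
cork right bot [590.3 -54.4  22. ]
endpad face [631.3 145.6  28. ]
arm R [593.7 159.6  28. ]
arm L [594.1 182.9  28. ]
jaw outer [532.2 170.   28. ]
jaw top [649.1 166.5  28. ]
nearjaw tip [650. -75.  28.]
near pad face [631.3 -57.9  28. ]
handle butt R [ 438.6 -114.8   28. ]
handle R@mid [ 475.9 -112.8   28. ]
trigger L@mid [477.  -53.8  26. ]
trig end [433.6 -58.7  26. ]
head L [536.8 -61.   28. ]
head R [ 535.8 -114.3   28. ]
barline1 [545.3 144.1   0. ]
barline2 [545.9 -24.8   0. ]
armscrew [551.4 179.2  28. ]
cork far corner [591.6  64.2   0. ]
cork farcorner top [588.5  66.1  22. ]
cork left corner [707.3  75.1  22. ]
pad [635.5 155.6  28. ]
pad low [583.8 170.6  28. ]
trig end [432.2 -54.1  26. ]
handle end [ 428.3 -101.1   28. ]
inc [ 24.43 -21.28   4.87] turn [0.   0.   3.77] t 1.3
```

>>> carry_out:
  increments: [1, -0.9, 0.2, 0, 0, 0.5, 1, 2, -1.8, 0.4, 0, 0, 1, 1, 3.1, -2.7, 0.6, 0, 0, 1.5, 1, 4.2, -3.7, 0.8, 0, 0, 2, 1, 5.3, -4.6, 1, 0, 0, 2.5, 1, 6.4, -5.6, 1.3, 0, 0, 3, 1, 7.6, -6.6, 1.5, 0, 0, 3.4, 1, 8.8, -7.6, 1.7, 0, 0, 3.77, 1]
  force: 15

```text
time: 1.97
position: [361.0, -292.2, 361.9]
ee_rot: [3.141, -0.004, 0.001]
ft_force: [0.9, -0.1, 0.0]
finger_gap: 87.9
grip_force: 0.0
```

```bash
python3 -c "
from h import *
plan(592,174,120,0)"
```

```text
inc [  9.19 -18.67   3.16] turn [ 0.   -0.   -0.03] t 1.9667
```

>>> carry_out:
  increments: [0.7, -1.4, 0.2, 0, 0, 0, 1, 1.4, -2.8, 0.4, 0, 0, 0, 1, 2.1, -4.2, 0.6, 0, 0, 0, 1, 2.8, -5.6, 0.8, 0, 0, 0, 1, 3.5, -7, 1, 0, 0, 0, 1, 4.2, -8.4, 1.3, 0, 0, 0, 1, 4.9, -9.8, 1.6, 0, 0, 0, 1, 5.6, -11.2, 2, 0, 0, 0, 1]

```text
time: 2.63
position: [501.3, -11.8, 312.7]
ee_rot: [3.141, 0.0, 0.003]
ft_force: [0.8, -1.2, 0.1]
finger_gap: 87.7
grip_force: 0.0
```

>>> carry_out:
  increments: [0.6, -1.4, 0.2, 0, 0, 0, 1, 1.2, -2.8, 0.4, 0, 0, 0, 1, 1.8, -4.2, 0.6, 0, 0, 0, 1, 2.4, -5.4, 0.8, 0, 0, 0, 1, 3, -6.4, 1, 0, 0, 0, 1, 3.5, -7.2, 1.1, 0, 0, 0, 1, 3.6, -7.5, 1.2, 0, 0, 0, 1, 3.6, -7.5, 1.2, 0, 0, 0, 1]

```text
time: 3.3
position: [590.8, 175.1, 280.9]
ee_rot: [3.141, 0.004, -0.003]
ft_force: [-0.3, -0.7, -0.2]
finger_gap: 87.9
grip_force: 0.0
```

```bash
python3 - <<'E'
from h import *
plan(592,174,23,0)
im=vision.read_camera("side"); cv2.imwrite("pics/s2.png",cv2.resize(im[100:300,130:380],None,fx=3,fy=3))
E
```

```text
inc [0.05 0.04 3.8 ] turn [0.   0.02 0.02] t 3.3
```

View pics/s2.png

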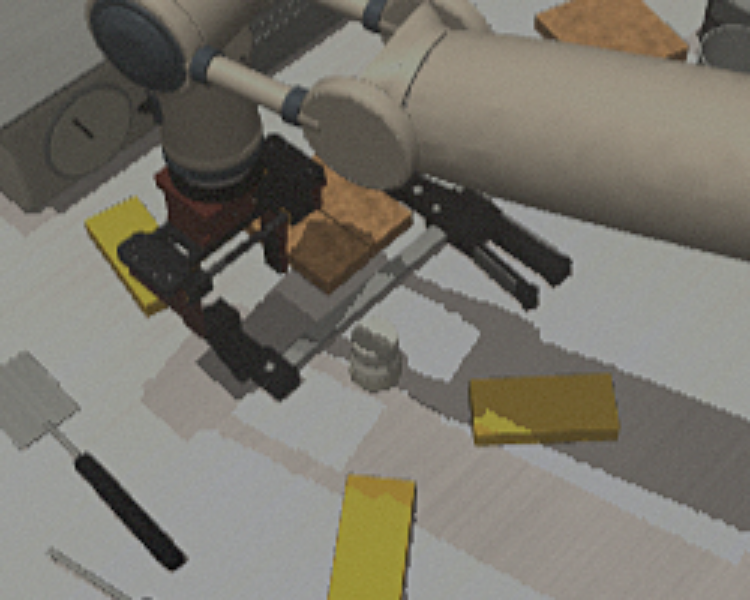

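The gripper is above the end jaw, with its open fingers at about (190,300) and (275,240) and the jaw at (250,345) between them. I'll lower it and pinch.

>>> carry_out:
  increments: [0, 0, 1, 0, 0, 0, 1, 0, 0, 2, 0, 0, 0, 1, 0, 0, 2.8, 0, 0, 0, 1, 0, 0, 3.4, 0, 0, 0, 1, 0, 0, 3.75, 0, 0, 0, 1, 0, 0, 3.75, 0, 0, 0, 1, 0, 0, 3.75, 0, 0, 0, 0.5, 0, 0, 3.75, 0, 0, 0, 0.4]

```text
time: 4.02
position: [591.2, 173.2, 190.3]
ee_rot: [-3.141, 0.001, -0.004]
ft_force: [0.7, 0.4, 0.2]
finger_gap: 77.9
grip_force: 0.0
```

>>> carry_out:
  increments: [0, 0, 0, 0, 0, 0, 0.3, 0, 0, 0, 0, 0, 0, 0.2, 0, 0, 0, 0, 0, 0, 0.2, 0, 0, 0, 0, 0, 0, 0.2, 0, 0, 0, 0, 0, 0, 0.2, 0, 0, 0, 0, 0, 0, 0.2, 0, 0, 0, 0, 0, 0, 0.2, 0, 0, 0, 0, 0, 0, 0.2]

```text
time: 4.68
position: [590.8, 173.9, 188.4]
ee_rot: [-3.141, -0.0, -0.0]
ft_force: [0.5, 1.9, -0.7]
finger_gap: 24.8
grip_force: 0.9
```

```bash
python3 - <<'E'
from h import *
plan(592,174,23,0); s=telemetry.get_state(); print(s["position"],s["finger_gap"],s["grip_force"])
for c in("top","side"):
    im=vision.read_camera(c)
    if c=="top": cv2.imwrite("pics/t3.png",cv2.resize(im[110:230,170:320],None,fx=5,fy=5,interpolation=cv2.INTER_CUBIC))
    for n,z in [("end_pad",14),("near_pad",14),("near_half",0),("far_half",0),("end_jaw",14)]:
        for q in spotter.landmark_of(n,c)[:2]: print(c,n,round(q["p"],2),np.round(q["pixel"],1),np.round(px2w(c,q["pixel"],z),1))
E
```

```text
inc [ 0.05 -0.    0.09] turn [-0.01 -0.    0.  ] t 4.6833
[590.76228676 173.89402474 188.3510213 ] 24.826617798700777 0.948500744998455
top end_pad 0.72 [146.9 239.8] [656.   35.1  14. ]
top near_pad 0.71 [161.1 134.5] [618.3 356.2  14. ]
top near_pad 0.16 [152.3 300.4] [ 636.  -149.6   14. ]
top near_half 0.75 [213.  115.1] [461.8 419.3   0. ]
top near_half 0.64 [149.4 259.8] [649.2 -26.4   0. ]
top far_half 0.97 [147.2 238.8] [657.2  38.3   0. ]
top far_half 0.96 [120.6 197.2] [742.6 165.8   0. ]
top end_jaw 0.58 [179.6 187.2] [558.8 196.6  14. ]
side near_pad 0.42 [131.5 369.8] [ 462.6 -405.3   14. ]
side far_half 0.94 [184.9 176.3] [760.7 163.8   0. ]
side far_half 0.75 [286.7 255.5] [356.  240.8   0. ]
side end_jaw 0.89 [226.5 217.8] [553.  186.3  14. ]
```

View pics/t3.png

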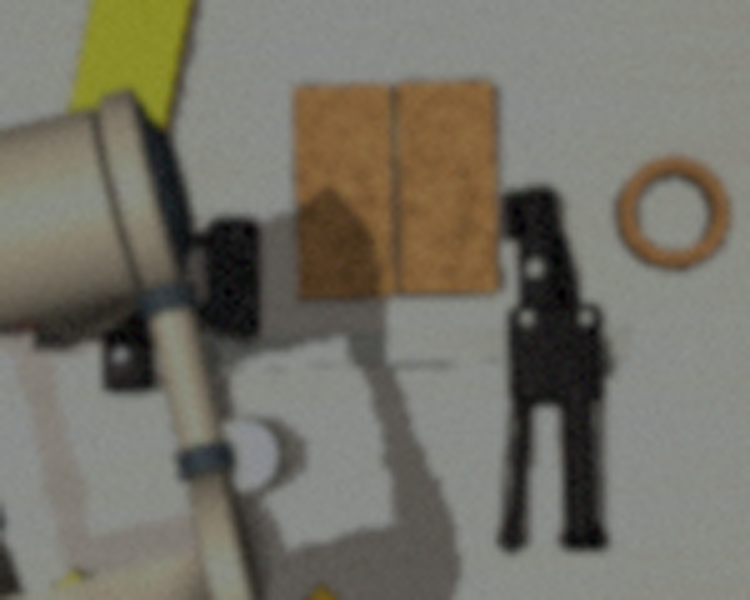

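>>> carry_out:
  increments: [0, 0, 0, 0, 0, 0, 0.2, 0, 0, 0, 0, 0, 0, 0.2, 0, 0.1, 0, 0, 0, 0, 0.2, 0, 0.3, 0, 0, 0, 0, 0.2, 0, 0.5, 0, 0, 0, 0, 0.2, 0, 0.7, 0, 0, 0, 0, 0.2, 0, 0.9, 0, 0, 0, 0, 0.2, 0, 1.1, 0, 0, 0, 0, 0.2]

```text
time: 5.95
position: [590.8, 145.3, 188.3]
ee_rot: [3.141, -0.001, 0.0]
ft_force: [2.2, 1.9, -2.5]
finger_gap: 24.2
grip_force: 15.0
```

>>> carry_out:
  increments: [0, 0.2, 0, 0, 0, 0, 0.2, 0, 0.4, 0, 0, 0, 0, 0.2, 0, 0.6, 0, 0, 0, 0, 0.2, 0, 0.8, 0, 0, 0, 0, 0.2, 0, 1.0, 0, 0, 0, 0, 0.2, 0, 1.2, 0, 0, 0, 0, 0.2, 0, 1.35, 0, 0, 0, 0, 0.2, 0, 1.35, 0, 0, 0, 0, 0.2]

```text
time: 6.62
position: [590.8, 111.4, 188.3]
ee_rot: [3.141, -0.001, -0.0]
ft_force: [1.2, -1.2, -1.9]
finger_gap: 24.0
grip_force: 15.0
```

```bash
python3 - <<'E'
from h import *
s=telemetry.get_state(); print(s["position"],s["finger_gap"],s["grip_force"],s["ft_force"])
im=vision.read_camera("top"); cv2.imwrite("pics/t4.png",cv2.resize(im[110:230,170:320],None,fx=5,fy=5,interpolation=cv2.INTER_CUBIC))
E
```

```text
[590.7803352  111.40257901 188.33060351] 24.037940579890208 15.046890377998352 [ 1.22445188 -1.23932678 -1.92721401]
```

View pics/t4.png

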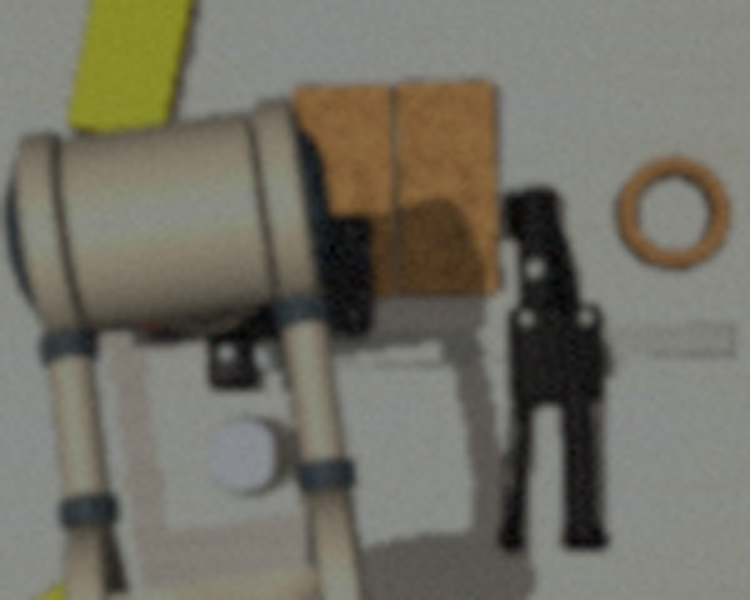

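The clamp stayed put: the head is still at (557,355) and the bar now sticks out behind it to (735,338). I estimate the gap at about 18 mm, so I'll move 4 mm more, then release and lift.

>>> carry_out:
  increments: [0, 0.1, 0, 0, 0, 0, 0.2, 0, 0.17, 0, 0, 0, 0, 0.2, 0, 0.17, 0, 0, 0, 0, 0.2, 0, 0.17, 0, 0, 0, 0, 0.38, 0, 0.17, 0, 0, 0, 0, 0.38, 0, 0.17, 0, 0, 0, 0, 0.38, 0, 0.17, -0.6, 0, 0, 0, 0.38, 0, 0.17, -1.6, 0, 0, 0, 0.38]

```text
time: 7.33
position: [589.7, 108.1, 225.4]
ee_rot: [3.141, -0.0, -0.011]
ft_force: [0.2, 0.4, 0.3]
finger_gap: 33.6
grip_force: 0.0
```

```bash
python3 -c "
from h import *
plan(479,-78,120,0)"
```

```text
inc [-4.44  7.45 -2.27] turn [ 0.01  0.06 -0.  ] t 7.3333
```

>>> carry_out:
  increments: [0, 0, -1.2, 0, 0, 0, 0.4, -0.4, 0.5, -2.3, 0, 0, 0, 0.4, -1.1, 1.7, -2.3, 0, 0, 0, 1, -1.8, 3, -2.3, 0, 0, 0, 1, -2.6, 4.3, -2.3, 0, 0, 0, 1, -3.4, 5.6, -2.3, 0, 0, 0, 1, -4.1, 6.8, -2.3, 0, 0, 0, 1, -4.44, 7.45, -2.3, 0, 0, 0, 1]

```text
time: 8.0
position: [478.0, -80.4, 286.4]
ee_rot: [3.14, -0.003, 0.0]
ft_force: [1.1, 0.5, -0.5]
finger_gap: 71.4
grip_force: 0.0
```

```bash
python3 - <<'E'
from h import *
plan(479,-78,120,0)
for c in("top","side"):
    im=vision.read_camera(c)
    if c=="top": cv2.imwrite("pics/t5.png",cv2.resize(im[110:230,170:320],None,fx=5,fy=5,interpolation=cv2.INTER_CUBIC))
    for n,z in [("end_pad",14),("end_jaw_grip",14),("near_pad",14),("near_half",0),("far_half",0),("handle_back",14),("trigger_front",14)]:
        for q in spotter.landmark_of(n,c)[:2]: print(c,n,round(q["p"],2),np.round(q["pixel"],1),np.round(px2w(c,q["pixel"],z),1))
E
```

```text
inc [ 0.04 -0.09  0.13] turn [ 0.01 -0.   -0.02] t 8.0
top end_pad 0.56 [153.7 227.3] [635.7  73.6  14. ]
top end_pad 0.27 [211.8 118.8] [465.3 403.7  14. ]
top end_jaw_grip 0.91 [168.2 217.2] [591.9 105.1  14. ]
top near_pad 0.96 [151.1 266.6] [641.5 -46.5  14. ]
top near_half 0.78 [151.1 259.3] [643.9 -24.8   0. ]
top near_half 0.54 [205.1 388.7] [ 469.9 -418.2    0. ]
top far_half 0.96 [117.9 199.3] [751.  159.2   0. ]
top far_half 0.89 [149.3 237.6] [650.7  42.1   0. ]
side end_pad 0.59 [192.3 221.5] [632.4  96.7  14. ]
side end_jaw_grip 0.78 [203.5 226.9] [591.6 114.2  14. ]
side near_pad 0.97 [161.8 255.6] [642.1 -57.4  14. ]
side near_half 0.75 [170.8 245.5] [647.9 -18.3   0. ]
side near_half 0.59 [223.7 253.8] [493.6 104.7   0. ]
side far_half 0.97 [188.2 175.2] [753.4 174.3   0. ]
side far_half 0.94 [239.5 308.2] [349.   39.8   0. ]
side handle_back 0.61 [183.3 304.9] [476.6 -96.2  14. ]
side trigger_front 0.61 [192.7 295.4] [474.  -50.2  14. ]
```

View pics/t5.png

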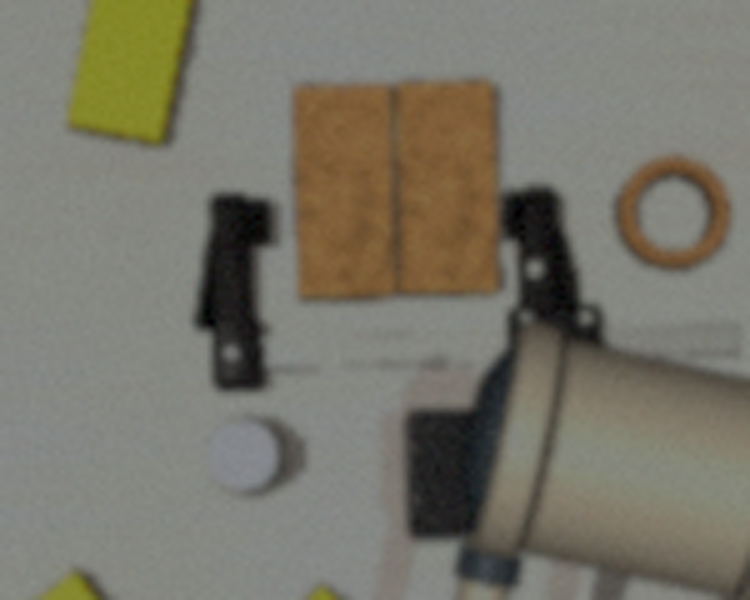

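The gap between pad edge (273) and cork edge (297) is about 24 px, or about 15 mm, as asked. The cork, jar and clamp are undisturbed. Next I'll go down over the handle.

>>> carry_out:
  increments: [0, 0, 0.3, 0, 0, 0, 1, 0, 0, 0.6, 0, 0, 0, 1, 0, 0, 1.2, 0, 0, 0, 1, 0, 0, 1.9, 0, 0, 0, 1, 0, 0, 2.6, 0, 0, 0, 1, 0, 0, 3.3, 0, 0, 0, 1, 0, 0, 3.8, 0, 0, 0, 1, 0, 0, 3.95, 0, 0, 0, 1]

```text
time: 9.47
position: [478.7, -77.9, 183.9]
ee_rot: [-3.14, 0.0, 0.007]
ft_force: [-0.7, 1.0, 0.1]
finger_gap: 87.5
grip_force: 0.0
```

>>> carry_out:
  increments: [0, 0, 0, 0, 0, 0, 0.8, 0, 0, 0, 0, 0, 0, 0.65, 0, 0, 0, 0, 0, 0, 0.65, 0, 0, 0, 0, 0, 0, 0.65, 0, 0, 0, 0, 0, 0, 0.65]
  force: 8

```text
time: 9.88
position: [480.0, -78.8, 188.3]
ee_rot: [3.139, -0.0, 0.002]
ft_force: [-1.8, -4.9, 3.1]
finger_gap: 59.0
grip_force: 2.6
```

>>> carry_out:
  increments: [0, 0, 0, 0, 0, 0, 0.6, 0, 0, 0, 0, 0, 0, 0.5, 0, 0, 0, 0, 0, 0, 0.4, 0, 0, 0, 0, 0, 0, 0.4, 0, 0, 0, 0, 0, 0, 0.4, 0, 0, 0, 0, 0, 0, 0.4]
  force: 14

```text
time: 10.38
position: [479.9, -78.9, 188.4]
ee_rot: [3.139, -0.001, 0.002]
ft_force: [-1.5, -5.5, 3.3]
finger_gap: 40.5
grip_force: 14.0
```

>>> carry_out:
  increments: [0, 0, 0, 0, 0, 0, 0.72, 0, 0, 0, 0, 0, 0, 0.72, 0, 0, 0, 0, 0, 0, 0.72, 0, 0, 0, 0, 0, 0, 0.72, 0, 0, 0, 0, 0, 0, 0.5, 0, 0, 0, 0, 0, 0, 0.4, 0, 0, 0, 0, 0, 0, 0.4, 0, 0, 0, 0, 0, 0, 0.4]

```text
time: 11.05
position: [479.6, -78.4, 187.0]
ee_rot: [3.14, 0.0, -0.002]
ft_force: [-1.0, -2.5, 2.5]
finger_gap: 40.4
grip_force: 14.3
```

```bash
python3 - <<'E'
from h import *
s=telemetry.get_state(); print(s["position"],s["finger_gap"],s["grip_force"],s["ft_force"])
im=vision.read_camera("top"); cv2.imwrite("pics/t6.png",cv2.resize(im[110:230,170:320],None,fx=5,fy=5,interpolation=cv2.INTER_CUBIC))
E
```

```text
[479.55911239 -78.43789285 187.01610043] 40.44260811682702 14.284174740314484 [-1.01869634 -2.4968825   2.48584139]
```

View pics/t6.png

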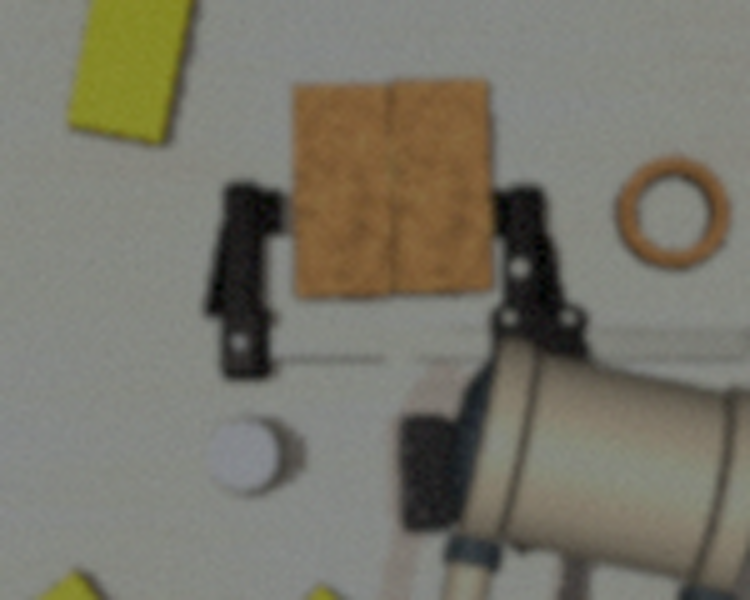

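The trigger pumps well. The near pad now touches the cork at (495,210), the joint at x=392 is nearly closed, and the end pad (285) is about 6 mm short of the cork (294). I'll pump again.

>>> carry_out:
  increments: [0, 0, 0, 0, 0, 0, 0.72, 0, 0, 0, 0, 0, 0, 0.72, 0, 0, 0, 0, 0, 0, 0.72, 0, 0, 0, 0, 0, 0, 0.72, 0, 0, 0, 0, 0, 0, 0.5, 0, 0, 0, 0, 0, 0, 0.4, 0, 0, 0, 0, 0, 0, 0.4, 0, 0, 0, 0, 0, 0, 0.4]

```text
time: 11.77
position: [479.5, -78.6, 186.9]
ee_rot: [3.14, -0.0, -0.002]
ft_force: [-0.6, -2.2, 1.3]
finger_gap: 40.2
grip_force: 14.4
```

>>> carry_out:
  increments: [0, 0, 0, 0, 0, 0, 0.4, 0, 0, 0, 0, 0, 0, 0.4, 0, 0, 0, 0, 0, 0, 0.4]

```text
time: 12.02
position: [479.5, -78.6, 186.9]
ee_rot: [3.14, -0.001, -0.002]
ft_force: [-2.4, -3.1, 1.4]
finger_gap: 40.3
grip_force: 14.0
```

>>> carry_out:
  increments: [0, 0, 0, 0, 0, 0, 0.72, 0, 0, 0, 0, 0, 0, 0.72, 0, 0, 0, 0, 0, 0, 0.72, 0, 0, 0, 0, 0, 0, 0.72, 0, 0, 0, 0, 0, 0, 0.5, 0, 0, 0, 0, 0, 0, 0.4, 0, 0, 0, 0, 0, 0, 0.4, 0, 0, 0, 0, 0, 0, 0.4]

```text
time: 12.68
position: [479.4, -78.8, 187.0]
ee_rot: [3.14, -0.0, -0.002]
ft_force: [-1.4, -1.5, -1.4]
finger_gap: 41.7
grip_force: 14.0
```

>>> carry_out:
  increments: [0, 0, 0, 0, 0, 0, 0.4, 0, 0, 0, 0, 0, 0, 0.4, 0, 0, 0, 0, 0, 0, 0.4, 0, 0, 0, 0, 0, 0, 0.4]

```text
time: 13.02
position: [479.4, -78.6, 187.0]
ee_rot: [3.14, -0.001, -0.002]
ft_force: [-2.6, -3.8, 0.0]
finger_gap: 41.5
grip_force: 14.0
```

```bash
python3 - <<'E'
from h import *
im=vision.read_camera("top"); cv2.imwrite("pics/t7.png",cv2.resize(im[110:230,170:320],None,fx=5,fy=5,interpolation=cv2.INTER_CUBIC))
E
```

```text
(no output)
```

View pics/t7.png

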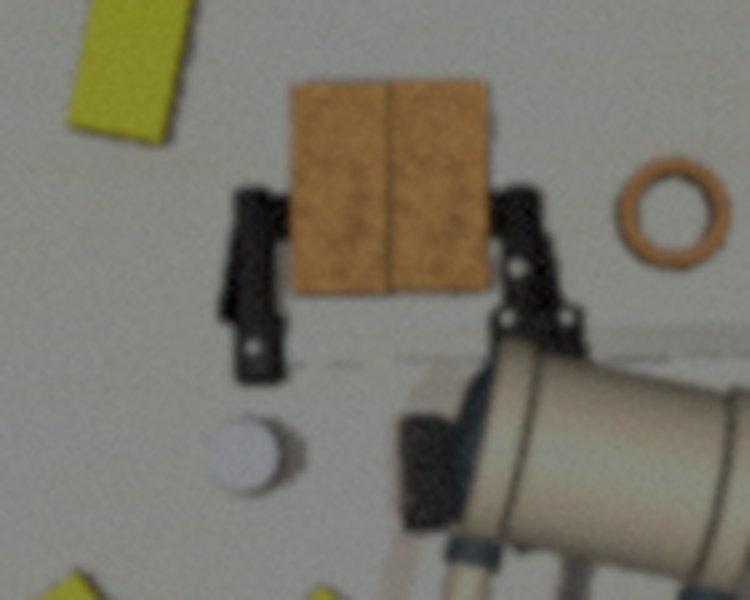

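Both pads touch the cork (290 and 490) and the joint is a thin closed line at x=388. The fingers stalled short of the stop, at 41.5 mm against 40.3 mm. One more force-limited stroke will confirm the load.

>>> carry_out:
  increments: [0, 0, 0, 0, 0, 0, 0.72, 0, 0, 0, 0, 0, 0, 0.72, 0, 0, 0, 0, 0, 0, 0.72, 0, 0, 0, 0, 0, 0, 0.72, 0, 0, 0, 0, 0, 0, 0.5, 0, 0, 0, 0, 0, 0, 0.4, 0, 0, 0, 0, 0, 0, 0.4, 0, 0, 0, 0, 0, 0, 0.4]

```text
time: 13.73
position: [479.6, -78.5, 187.3]
ee_rot: [3.14, 0.001, -0.001]
ft_force: [-0.8, -0.9, 0.1]
finger_gap: 48.8
grip_force: 13.9
```

>>> carry_out:
  increments: [0, 0, 0, 0, 0, 0, 0.4, 0, 0, 0, 0, 0, 0, 0.4, 0, 0, 0, 0, 0, 0, 0.4, 0, 0, 0, 0, 0, 0, 0.4, 0, 0, 0, 0, 0, 0, 0.4, 0, 0, 0, 0, 0, 0, 0.4]

```text
time: 14.23
position: [479.6, -78.4, 187.2]
ee_rot: [3.141, -0.0, -0.001]
ft_force: [-3.1, -4.3, 3.2]
finger_gap: 49.1
grip_force: 13.9
```

The fingers stalled at 49 mm with 14 N, so clamping is about 17 N: snug and well below crushing. One last look, then I'll hand in.

```bash
python3 - <<'E'
from h import *
im=vision.read_camera("side"); cv2.imwrite("pics/s8.png",cv2.resize(im[100:300,130:380],None,fx=3,fy=3,interpolation=cv2.INTER_CUBIC))
E
```

```text
(no output)
```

View pics/s8.png

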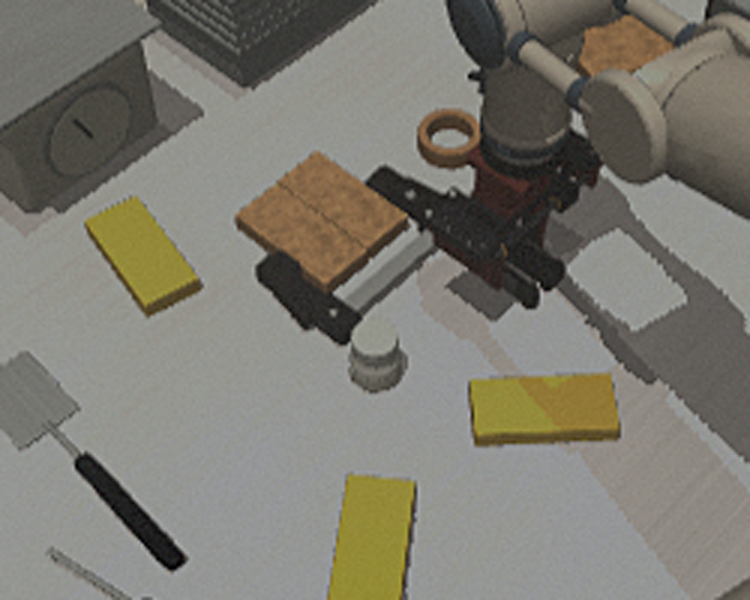

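The cork at (320,220) is flat, closed and clamped between both jaws. The jar (377,355), tape (447,137) and yellow blocks haven't moved.

```bash
python3 -c "
from h import *
print(r.close_job())"
```

```text
the job is handed in; nothing more can be done
None
```

The job is handed in: I slid the end jaw to about 15 mm from the cork and pumped the trigger until the joint closed; the gripper still holds it at 14 N, about 17 N of clamping by calculation, and the other things in the last pictures are where they were.

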